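# Level the kitchen balance with the missing weight

### The job

The jar on one pan of the red kitchen balance weighs 500 g, and the yellow-capped weight on the other pan only 300 g. From the spare weights on the counter, take the one that makes up the difference and stand it gently upright on the pan beside the yellow-capped weight, so that the beam levels. Leave the jar and the yellow-capped weight standing on their pans.

Things in the scene. Friction and masses are not known exactly. Their poses are not given: they have to be found in the camera images.
- weight_200: 200 g spare weight: upright steel cylinder, 30 mm diameter, 36 mm tall, plus a BLUE cap (24 mm diameter, 10 mm tall). Origin: centre of its underside, z up. It stands on the counter to the right (-y) of the balance with two other spares, in varying order: 100 g (green cap, 24 mm diameter, 39 mm tall in all) and 500 g (red cap, 40 mm diameter, 60 mm tall).
- scale: red balance, fixed; origin: centre of its underside, z up, y along the beam; 330 mm long, pointer plate to 145 mm high. Steel pans, always horizontal, at y +130 (left) and -130 mm (right): flat floor 134 mm wide, 100 mm up when level, rim 6 mm above it and 156 mm wide. The jar or weight already there stands 30 mm from the pan's centre to -x; the +x half is free. Any place on a pan will do.
- jar: closed amber glass jar, white lid, 66 mm diameter, 105 mm tall, 500 g, standing on either pan; origin: centre of its underside. The 300 g weight (steel, yellow cap, 34 mm diameter, 52 mm tall in all) stands on the other pan.
- beam (a joint): beam tilt in rad: 0 level, positive = left (+y) pan up, stops at +-0.07. Pan floor height: 100 mm + 130 mm x tilt (left), 100 mm - 130 mm x tilt (right). A weak spring centres it: 10 g of difference gives 0.0085 rad, 85 g reaches the stop. At the start it lies tipped to the jar's side; it settles within 1 s of loading. The light pan sinks when pressed with about 1 to 2 N.
Mind the look-alikes: they are no part of the job. Leave any black or purple look-alike of the weight_200 alone. There is more than one size of the jar; the job needs the smaller.

How it is judged:
By the outcome, as a careful person would: the job done as asked, in the order asked, and still so for the second after the job is handed in, with the robot touching nothing.
It also fails if it takes over 40 s, if anything falls off the work surface, if the arm or the gripper's body presses on something with over 40 N, if the wrist force passes 120 N, or if a joint passes its speed limit or range.

### The arm

A 6-joint arm with a two-finger parallel gripper is mounted at the origin on the work surface. World frame = base frame: x ahead of the robot, y to its left, z up, the work surface at z = 0. Lengths are in mm, angles in rad, forces in N, time in s.
With the tool pointing down it reaches from about 350 to 775 mm from the base axis. Payload 7.3 kg.
Tool frame: the origin (TCP) lies at the very end of the fingers, on their centre line; the grasp point (between the pads) lies 19 mm behind it; z points along the fingers, y is the line along which they close (so a half turn about z gives the same grasp; the last joint's range is limited). The gripper opens to 92 mm and grips with 3 to 60 N. Pads are 19 mm wide; open, the fingers measure 130 mm over their backs; the gripper's body (75 mm by 190 mm) begins 47 mm behind the grasp point.
Start: joints at [-1.416, 0.342, 1.524, -0, 1.275, -0.146], TCP at [155.572, -501.44, 226.741] pointing down, gripper open.
Joint ranges: [-2.53, 2.53], [-0.77, 2.02], [0.04, 2.7], [-1, 4.14], [0.28, 2.66], [-3.11, 3.11]. Speed limits (rad/s): [2.57, 2.57, 3.14, 3.14, 3.14, 3.14].

### API

Orientations are given as [roll, pitch, yaw] about the fixed x, y, z axes, in that order (R = Rz(yaw) Ry(pitch) Rx(roll)).
In Python, from plant import * gives the robot as it stands.
- The arm moves only by the tool arm_command, never from a script. Its arguments are lists of equal length, an entry for each row: "gripper": the finger opening in mm, from 0 to 91.8; "dp": the shift along the tool's x, y, z in units of 25 mm (1.0 is 25 mm), a list of three; "twist": the turn about the tool's z in units of 5 degrees (1.0 is 5 degrees). A call has exactly 5 rows; each row shifts and turns the commanded pose from where the row before left it, along the tool's axes as they then stand; what a row does not reach is not made up. A row lasts 1/8 s, in which the tool goes at most 62.5 mm and 10.7 degrees, less where a joint would pass 70% of its speed; a pose out of reach is approached as far as the arm can. A call is refused whole if a number of a shift passes 1 or a number of a turn 1, either way. A call with a gripper value outside its range is refused whole. The fingers move at their own pace and stop on an object; the grip force is fixed at half the most. Time passes only in rows, so rows that do not move let the fingers close, or fill a call up. It gives the time, the measured TCP pose, the force, the opening and the grip force at its end, in the units of the state.
- get_obs(): the state, without advancing time (a new reading comes with each control period).
- capture(name): name is "side" or "top" or "wrist"; returns the picture (400x640x3 uint8, red, green, blue); there is no depth.
- get_calibration(name): a dict with "mtx" (3x3 intrinsics, pixels), "position" and "attitude" of the camera in the world; the wrist camera has in their place "mount" (4x4, takes a point from camera to tool coordinates, whose origin is the TCP and whose axes are the flange's). Camera axes: x right, y down, z forward; pixel columns grow to the right and rows downward; lengths in mm; the calibration is good to about 2 mm. A picture is of the moment at which its call begins: read the wrist's pose just before it. get_calibration takes no time and is no camera call.
- close_job(): hands the job in; it is judged then, once.
The state is a dict: "time": time; "joint_positions": joint angles; "dq": joint speeds; "tau": joint torques, N m; "tool_pos": TCP position; "tcp_rot": TCP orientation; "contact_force": force on the tool from outside, world axes, zero at the start; "moment": the same for the moment, N m; "grip_width": finger opening in mm; "finger_force": force on a finger pad.
Only numpy, scipy, OpenCV 4.12 (cv2) and the standard library are available. Lean on these libraries where they do the work, as an engineer would, in place of code of your own. Each camera call takes 0.05 s, during which the arm holds its last target. There are 200 camera calls.

## Working session

There is one attempt and no reset: what is moved stays moved. The work goes in short steps, Python scripts to look and compute and a tool call to move; the robot and the scene stay as the last step left them, time stands still between calls to the robot, and variables do not carry over. Pictures are saved under pics/ and viewed, at most 10 in all, crops included, and the job is handed in when it is done.

Besides the shell and the picture viewer there is one more tool, called after ">>>" as a command line: name --pt "numbers of a row" for each row, then --argument value for the rest. arm_command: Moves the arm, as the interface text tells. Its arguments: {"type":"object","properties":{"gripper":{"type":"array"},"dp":{"type":"array"},"twist":{"type":"array"}},"required":["gripper","dp","twist"]}

```bash
mkdir -p pics; cat > h.py <<'E'
from plant import *
import numpy as np, cv2
from scipy.spatial.transform import Rotation as R
E
python3 - <<'E'
from h import *
print(get_obs())
for n in("side","top","wrist"):
    print(n,get_calibration(n))
a=capture("top");b=capture("side")
cv2.imwrite("pics/top.png",a[...,::-1]);cv2.imwrite("pics/side.png",b[...,::-1])
E
```

```text
{'time': 0.0, 'joint_positions': array([-1.41599287e+00,  3.42743587e-01,  1.52499171e+00, -2.99110488e-05,
        1.27536814e+00, -1.45994506e-01]), 'dq': array([ 0.00182908,  0.00013154,  0.00094199, -0.00140712, -0.00090494,
        0.0013148 ]), 'tau': array([ 2.22794872e-03, -4.31242740e+01, -2.44216043e+01,  7.19704223e-02,
        5.60383976e-02, -1.19293009e-04]), 'tool_pos': array([ 155.50313847, -501.03611974,  226.04295075]), 'tcp_rot': array([-3.14009378e+00, -1.91485817e-04,  3.00806552e-01]), 'contact_force': array([ 0.70172838,  0.81915744, -0.92522523]), 'moment': array([-0.01383939, -0.00299481, -0.01480068]), 'finger_force': 0.0, 'grip_width': 91.74063423959136}
side {'mtx': array([[423.4746127 ,   0.        , 321.35343997],
       [  0.        , 423.4746127 , 204.43276585],
       [  0.        ,   0.        ,   1.        ]]), 'position': array([ 329.66992366, -643.76975763,  629.58015058]), 'attitude': array([-2.20830281e+00,  6.03155071e-04, -3.54104828e-01])}
top {'mtx': array([[423.58004414,   0.        , 312.22028867],
       [  0.        , 423.58004414, 195.82558201],
       [  0.        ,   0.        ,   1.        ]]), 'position': array([445.48431717,  33.22293749, 928.67310047]), 'attitude': array([-2.972615  ,  0.00843132, -1.55000015])}
wrist {'mtx': array([[317.52460697,   0.        , 318.5481027 ],
       [  0.        , 317.52460697, 206.54596488],
       [  0.        ,   0.        ,   1.        ]]), 'mount': array([[-8.46197184e-04, -9.54669514e-01, -2.97666597e-01,
         7.98701196e+01],
       [ 9.99999335e-01, -1.04121692e-03,  4.96600677e-04,
         6.77362064e-01],
       [-7.84025026e-04, -2.97665979e-01,  9.54669760e-01,
        -1.60208708e+02],
       [ 0.00000000e+00,  0.00000000e+00,  0.00000000e+00,
         1.00000000e+00]])}
```

View pics/top.png

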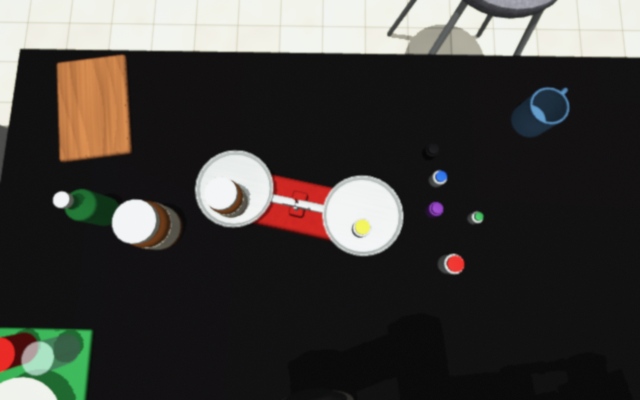

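View pics/side.png

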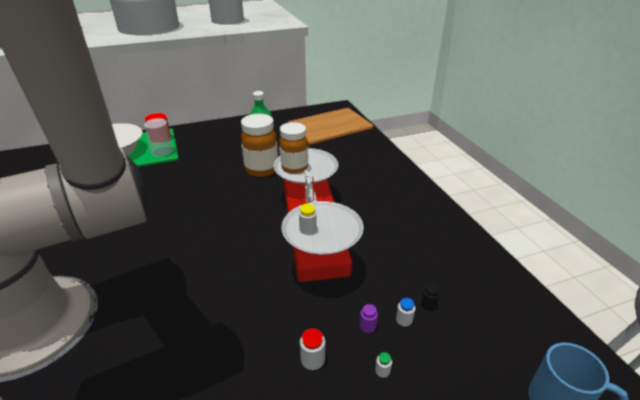

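The top view shows the blue cap at (440,177) between black (432,152) and purple (436,209). Yellow stands on the right pan, whose centre is about (363,215), and the jar on the left pan. The side view agrees: blue is at (406,304), with black to its right and purple to its left.

```bash
cat >> h.py <<'E'
def ray(n,uv):
    c=get_calibration(n); d=np.linalg.inv(c["mtx"])@np.array([*uv,1.])
    return c["position"],R.from_euler("xyz",c["attitude"]).apply(d)
def wray(o,uv):
    c=get_calibration("wrist");M=c["mount"];Rt=R.from_euler("xyz",o["tcp_rot"])
    d=np.linalg.inv(c["mtx"])@np.array([*uv,1.])
    return Rt.apply(M[:3,3])+o["tool_pos"],Rt.apply(M[:3,:3]@d)
def onz(r,z): p,d=r; return p+d*(z-p[2])/d[2]
def two(r1,r2):
    A=np.c_[r1[1],-r2[1]];s=np.linalg.lstsq(A,r2[0]-r1[0],rcond=None)[0]
    a=r1[0]+s[0]*r1[1];b=r2[0]+s[1]*r2[1];return (a+b)/2,np.linalg.norm(a-b)
H={"blue":(100,130),"green":(50,80),"yellow":(24,35),"purple":(132,160)}
def blobs(im,c,s=120,v=80):
    h=cv2.cvtColor(im,cv2.COLOR_RGB2HSV);lo,hi=H[c]
    m=cv2.inRange(h,(lo,s,v),(hi,255,255))
    n,_,st,ce=cv2.connectedComponentsWithStats(m)
    return [(tuple(ce[i].round(1)),int(st[i,4])) for i in range(1,n) if st[i,4]>15]
E
python3 - <<'E'
from h import *
a=cv2.imread("pics/top.png")[...,::-1].copy();b=cv2.imread("pics/side.png")[...,::-1].copy()
for c in H: print(c,blobs(a,c),blobs(b,c))
near=lambda L,p:min(L,key=lambda q:np.hypot(q[0][0]-p[0],q[0][1]-p[1]))[0]
for c,t,s,z in(("blue",(440,177),(406,304),46),("purple",(436,209),(369,313),46),("green",(477,217),(383,357),39),("yellow",(361,228),(308,210),161)):
    p=near(blobs(a,c),t);q=near(blobs(b,c),s)
    print(c,p,q,two(ray("top",p),ray("side",q)),onz(ray("top",p),z),onz(ray("side",q),z))
# pans: fit ellipses to bright areas
g=cv2.cvtColor(a,cv2.COLOR_RGB2HSV);m=cv2.inRange(g,(0,0,120),(179,60,255));m[:, :190]=0;m[:130]=0;m[260:]=0;m[:,410:]=0
cs,_=cv2.findContours(m,cv2.RETR_EXTERNAL,cv2.CHAIN_APPROX_NONE)
for c in cs:
    if cv2.contourArea(c)>1000:print(cv2.contourArea(c),cv2.boundingRect(c))
m[:,:318]=0
cs,_=cv2.findContours(m,cv2.RETR_EXTERNAL,cv2.CHAIN_APPROX_NONE)
c=max(cs,key=cv2.contourArea);e=cv2.fitEllipse(cv2.convexHull(c));print(e,onz(ray("top",e[0]),115))
print(onz(ray("top",(432,152)),40))
E
```

```text
blue [((np.float64(547.9), np.float64(105.9)), 539), ((np.float64(441.3), np.float64(175.5)), 103)] [((np.float64(406.7), np.float64(303.2)), 149), ((np.float64(571.2), np.float64(374.8)), 3470)]
green [((np.float64(82.6), np.float64(205.7)), 555), ((np.float64(479.1), np.float64(215.8)), 53), ((np.float64(58.6), np.float64(362.8)), 2817)] [((np.float64(259.7), np.float64(108.1)), 157), ((np.float64(151.3), np.float64(151.5)), 815), ((np.float64(384.4), np.float64(357.3)), 109)]
yellow [((np.float64(362.0), np.float64(226.7)), 145)] [((np.float64(307.1), np.float64(209.4)), 139)]
purple [((np.float64(435.7), np.float64(208.5)), 175)] [((np.float64(368.4), np.float64(317.4)), 410)]
blue (np.float64(441.3), np.float64(175.5)) (np.float64(406.7), np.float64(303.2)) (array([ 644.28654975, -229.74820371,   44.28436349]), np.float64(2.3019254727140215)) [ 645.02690208 -229.66074531   46.        ] [ 642.13628785 -230.87476017   46.        ]
purple (np.float64(435.7), np.float64(208.5)) (np.float64(368.4), np.float64(317.4)) (array([ 575.49415362, -221.17006301,   25.33663157]), np.float64(2.966517870356222)) [ 573.93492733 -215.79731539   46.        ] [ 565.61229222 -235.4730482    46.        ]
green (np.float64(479.1), np.float64(215.8)) (np.float64(384.4), np.float64(357.3)) (array([ 560.42639782, -308.86021595,   37.20818922]), np.float64(2.093982260944821)) [ 561.20894774 -308.52800861   39.        ] [ 558.65654007 -309.73688679   39.        ]
yellow (np.float64(362.0), np.float64(226.7)) (np.float64(307.1), np.float64(209.4)) (array([521.34786214, -49.49484368, 156.16125962]), np.float64(0.7394858915004362)) [521.23297766 -49.06120623 161.        ] [519.01660168 -55.54397075 161.        ]
9890.5 (195, 151, 208, 105)
((361.3095703125, 215.1075439453125), (79.10289001464844, 84.07414245605469), 105.7162857055664) [548.18872474 -52.63587997 115.        ]
[ 697.99279509 -212.97772652   40.        ]
```

>>> arm_command --gripper '[91,91,91,91,91]' --pt "1 -0.2 0" --pt "1 -0.2 0" --pt "1 -0.2 0" --pt "1 -0.2 0" --pt "1 -0.2 0" --twist '[0,0,0,0,0]'

```text
time: 0.72
tool_pos: [268.1, -439.9, 226.3]
tcp_rot: [-3.141, 0.0, 0.301]
contact_force: [0.5, -0.2, -0.1]
grip_width: 90.7
finger_force: 0.0
```

>>> arm_command --gripper '[91,91,91,91,91]' --pt "1 -0.2 0" --pt "1 -0.2 0" --pt "1 -0.2 0" --pt "1 -0.2 0" --pt "1 -0.2 0" --twist '[0,0,0,0,0]'

```text
time: 1.35
tool_pos: [380.1, -379.0, 226.3]
tcp_rot: [-3.141, 0.0, 0.301]
contact_force: [-0.1, 0.6, 0.0]
grip_width: 91.3
finger_force: 0.0
```

>>> arm_command --gripper '[91,91,91,91,91]' --pt "1 -0.2 0.2" --pt "1 -0.2 0.2" --pt "1 -0.2 0.2" --pt "1 -0.2 0.2" --pt "1 -0.2 0.2" --twist '[0,0,0,0,0]'

```text
time: 1.98
tool_pos: [492.0, -318.1, 201.1]
tcp_rot: [-3.141, 0.001, 0.301]
contact_force: [0.7, -1.1, -0.1]
grip_width: 91.1
finger_force: 0.0
```

>>> arm_command --gripper '[91,91,91,91,91]' --pt "1 -0.2 0.4" --pt "1 -0.2 0.4" --pt "1 -0.2 0.4" --pt "1 -0.2 0.4" --pt "0 0 0" --twist '[0,0,0,0,0]'

```text
time: 2.6
tool_pos: [582.1, -268.5, 160.1]
tcp_rot: [-3.14, 0.001, 0.303]
contact_force: [-0.0, 0.2, -0.4]
grip_width: 90.8
finger_force: 0.0
```

```bash
cat >> h.py <<'E'
def tool(o,d): return R.from_euler("xyz",o["tcp_rot"]).inv().apply(d)/25
E
python3 - <<'E'
from h import *
o=get_obs();a=capture("wrist");cv2.imwrite("pics/w1.png",a[...,::-1])
for c in("blue","purple"): 
    for uv,n in blobs(a,c): print(c,uv,n,onz(wray(o,uv),46))
print(o["tool_pos"])
E
```

```text
blue (np.float64(296.7), np.float64(119.5)) 607 [ 643.88139626 -230.79639767   46.        ]
purple (np.float64(265.8), np.float64(189.7)) 756 [ 577.73626559 -221.29164848   46.        ]
[ 582.08539931 -268.46146473  160.13696054]
```

View pics/w1.png

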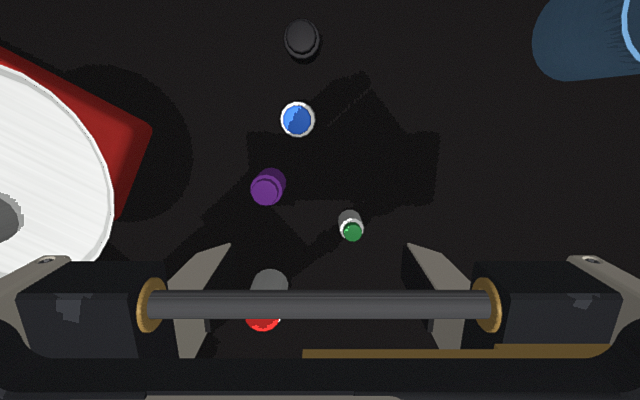

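The blue cap in the wrist view, at (297,119), gives (644,-231), which matches the top and side fix. Next I'll move over it and go down.

>>> arm_command --gripper '[75,75,75,75,75]' --pt "1 -0.25 0" --pt "1 -0.25 0" --pt "0.8 -0.2 0" --pt "0 0 1" --pt "0 0 1" --twist '[0,0,0,0,0]'

```text
time: 3.28
tool_pos: [642.7, -233.2, 111.9]
tcp_rot: [3.14, -0.001, 0.3]
contact_force: [0.8, 0.2, 0.1]
grip_width: 75.0
finger_force: 0.0
```

>>> arm_command --gripper '[75,75,75,75,75]' --pt "0 0 1" --pt "0 0 0.5" --pt "0 0 0" --pt "0 0 0" --pt "0 0 0" --twist '[0,0,0,0,0]'

```text
time: 3.9
tool_pos: [643.3, -232.9, 75.5]
tcp_rot: [3.14, -0.001, 0.301]
contact_force: [0.0, -0.6, 0.5]
grip_width: 75.1
finger_force: 0.0
```

>>> arm_command --gripper '[75,75,75,75,75]' --pt "0.05 -0.07 0.7" --pt "0 0 0.7" --pt "0 0 0.6" --pt "0 0 0.5" --pt "0 0 0" --twist '[0,0,0,0,0]'

```text
time: 4.53
tool_pos: [642.6, -230.1, 10.0]
tcp_rot: [-3.14, 0.002, 0.301]
contact_force: [-0.8, -0.7, -0.3]
grip_width: 75.1
finger_force: 0.0
```

>>> arm_command --gripper '[60,45,34,26,20]' --pt "0 0 0" --pt "0 0 0" --pt "0 0 0" --pt "0 0 0" --pt "0 0 0" --twist '[0,0,0,0,0]'

```text
time: 5.15
tool_pos: [643.5, -230.4, 11.9]
tcp_rot: [3.142, -0.0, 0.301]
contact_force: [-0.5, 0.0, 0.9]
grip_width: 29.7
finger_force: 11.1
```

Gripped: the opening is 29.7 mm against a 30 mm diameter. Lift next.

>>> arm_command --gripper '[20,20,20,20,20]' --pt "0 0 0" --pt "0 0 -0.5" --pt "0 0 -1" --pt "0 0 -1" --pt "0 0 -1" --twist '[0,0,0,0,0]'

```text
time: 5.78
tool_pos: [643.4, -230.5, 100.6]
tcp_rot: [3.141, -0.0, 0.301]
contact_force: [1.1, 0.2, -2.4]
grip_width: 29.3
finger_force: 30.0
```

>>> arm_command --gripper '[20,20,20,20,20]' --pt "0 0 -1" --pt "0 0 -1" --pt "0 0 -1" --pt "0 0 -0.5" --pt "0 0 0" --twist '[0,0,0,0,0]'

```text
time: 6.4
tool_pos: [643.7, -230.6, 187.7]
tcp_rot: [3.14, -0.001, 0.301]
contact_force: [-0.1, 0.0, -1.7]
grip_width: 29.5
finger_force: 30.0
```

>>> arm_command --gripper '[20,20,20,20,20]' --pt "0 -1 0" --pt "0 -1 0" --pt "0 -1 0" --pt "0 -1 0" --pt "0 0 0" --twist '[0,0,0,0,0]'

```text
time: 7.02
tool_pos: [612.9, -133.2, 185.6]
tcp_rot: [-3.14, 0.002, 0.303]
contact_force: [0.2, -0.5, -1.9]
grip_width: 29.8
finger_force: 30.0
```

```bash
python3 - <<'E'
from h import *
o=get_obs();a=capture("wrist");t=capture("top");cv2.imwrite("pics/w2.png",a[...,::-1]);cv2.imwrite("pics/t2.png",t[...,::-1])
print(o["tool_pos"],o["tcp_rot"])
for c in("blue","yellow"):
    for uv,n in blobs(a,c): print(c,uv,n,onz(wray(o,uv),161))
E
```

```text
[ 612.93571345 -133.19958059  185.57304934] [-3.13984108e+00  2.06633907e-03  3.02835361e-01]
blue (np.float64(318.6), np.float64(277.7)) 1112 [ 587.6905426  -141.84756199  161.        ]
```

View pics/w2.png

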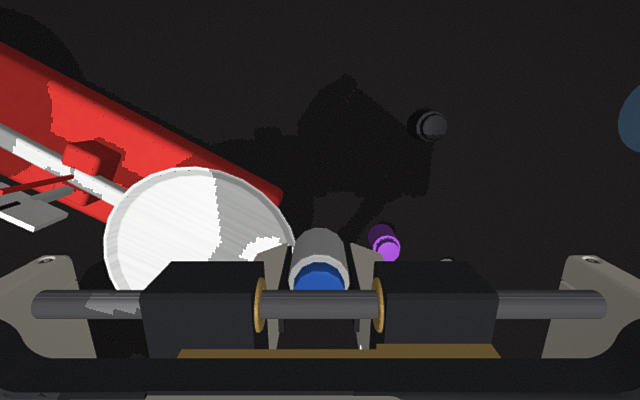

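The wrist view shows the blue weight upright in the fingers at (318,278). The upper pan rim passes through about (105,240), (197,167) and (293,240); I'll check the pan centre from it.

```bash
python3 - <<'E'
from h import *
from scipy.optimize import least_squares
o=dict(tool_pos=np.array([612.94,-133.2,185.57]),tcp_rot=np.array([-3.13984,.00207,.30284]))
P=np.array([onz(wray(o,u),115)[:2] for u in((105,240),(124,198),(150,178),(197,167),(240,179),(275,208),(293,240))])
s=least_squares(lambda p:np.hypot(*(P-p[:2]).T)-p[2],[550,-55,78]).x;print(s)
c=s[:2];t=np.array([580,-61]);print(np.hypot(*(t-c)),tool(o,np.r_[t,185.6]-o["tool_pos"]))
E
```

```text
[548.19169839 -55.88829372  76.1607489 ]
32.21641805765835 [-0.39634759 -3.14952336  0.00514047]
```

>>> arm_command --gripper '[20,20,20,20,20]' --pt "-0.1 -0.8 0" --pt "-0.1 -0.8 0" --pt "-0.1 -0.8 0" --pt "-0.1 -0.75 0" --pt "0 0 0.4" --twist '[0,0,0,0,0]'

```text
time: 7.75
tool_pos: [580.9, -61.3, 177.4]
tcp_rot: [3.141, -0.002, 0.303]
contact_force: [-0.5, 0.3, -2.4]
grip_width: 29.5
finger_force: 30.0
```

>>> arm_command --gripper '[20,20,20,20,20]' --pt "0 0 0.6" --pt "0 0 0.6" --pt "0 0 0.5" --pt "0 0 0.2" --pt "0 0 0" --twist '[0,0,0,0,0]'

```text
time: 8.38
tool_pos: [580.9, -62.9, 128.8]
tcp_rot: [-3.141, 0.001, 0.301]
contact_force: [-1.0, 0.7, -2.0]
grip_width: 29.0
finger_force: 30.0
```

Lowering slowly to contact and on toward level.

>>> arm_command --gripper '[20,20,20,20,20]' --pt "0 0 0.08" --pt "0 0 0.08" --pt "0 0 0.08" --pt "0 0 0.08" --pt "0 0 0.05" --twist '[0,0,0,0,0]'

```text
time: 9.0
tool_pos: [581.0, -62.7, 120.0]
tcp_rot: [3.141, -0.0, 0.301]
contact_force: [0.2, 0.9, 0.1]
grip_width: 29.4
finger_force: 30.0
```

>>> arm_command --gripper '[20,20,20,20,20]' --pt "0 0 0.06" --pt "0 0 0.06" --pt "0 0 0.06" --pt "0 0 0.04" --pt "0 0 0" --twist '[0,0,0,0,0]'

```text
time: 9.62
tool_pos: [580.9, -62.7, 114.4]
tcp_rot: [3.142, 0.0, 0.301]
contact_force: [-0.4, -0.0, 0.3]
grip_width: 29.3
finger_force: 30.0
```

```bash
python3 - <<'E'
from h import *
s=capture("side");o=get_obs()
cv2.imwrite("pics/s2.png",cv2.resize(s[120:300,220:440],(660,540))[...,::-1]);print(o["tool_pos"],o["contact_force"])
E
```

```text
[580.95431026 -62.70331253 114.44807351] [-0.01942027  0.85672483 -0.53352067]
```

View pics/s2.png

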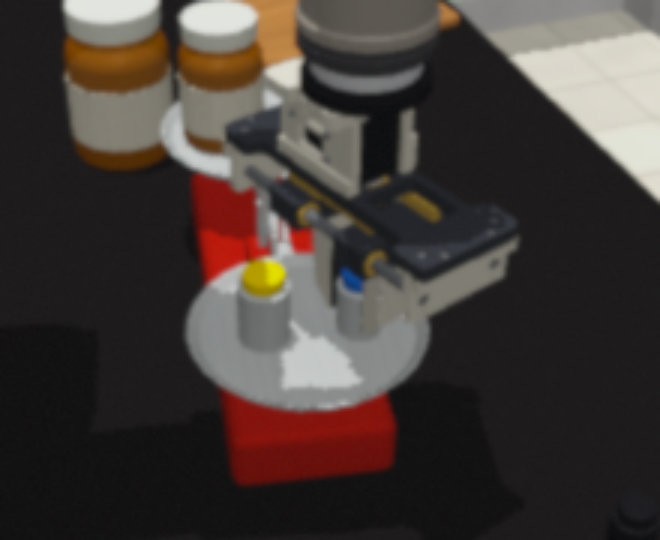

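In the side crop the blue weight (355,290) stands on the pan beside yellow (263,285). The wrist load has gone from -2 N to about 0, so the pan is carrying the weight. I'll go down a last 2 to 3 mm and release slowly.

>>> arm_command --gripper '[20,20,20,31,34]' --pt "0 0 0.06" --pt "0 0 0.04" --pt "0 0 0" --pt "0 0 0" --pt "0 0 0" --twist '[0,0,0,0,0]'

```text
time: 10.3
tool_pos: [581.1, -62.8, 112.1]
tcp_rot: [3.141, -0.0, 0.301]
contact_force: [-1.1, -0.7, 0.9]
grip_width: 33.8
finger_force: 0.0
```

>>> arm_command --gripper '[38,42,46,48,48]' --pt "0 0 0" --pt "0 0 0" --pt "0 0 0" --pt "0 0 0" --pt "0 0 0" --twist '[0,0,0,0,0]'

```text
time: 10.92
tool_pos: [580.9, -62.7, 112.0]
tcp_rot: [3.141, 0.0, 0.301]
contact_force: [-0.2, 0.2, 0.9]
grip_width: 48.0
finger_force: 0.0
```

>>> arm_command --gripper '[48,48,48,48,48]' --pt "0 0 -0.3" --pt "0 0 -0.6" --pt "0 0 -1" --pt "0 0 -1" --pt "0 0 -1" --twist '[0,0,0,0,0]'

```text
time: 11.55
tool_pos: [581.1, -62.7, 211.7]
tcp_rot: [3.141, -0.001, 0.301]
contact_force: [0.5, -0.3, -0.2]
grip_width: 48.2
finger_force: 0.0
```

>>> arm_command --gripper '[48,48,48,48,48]' --pt "0 0 -1" --pt "0 1 -1" --pt "0 1 0" --pt "0 1 0" --pt "0 1 0" --twist '[0,0,0,0,0]'

```text
time: 12.18
tool_pos: [610.4, -159.6, 258.4]
tcp_rot: [-3.141, 0.001, 0.3]
contact_force: [0.4, 0.4, 0.1]
grip_width: 47.9
finger_force: 0.0
```

>>> arm_command --gripper '[48,48,48,48,48]' --pt "0 1 0" --pt "0 1 0" --pt "0 1 0" --pt "0 0 0" --pt "0 0 0" --twist '[0,0,0,0,0]'

```text
time: 12.8
tool_pos: [632.4, -229.6, 258.7]
tcp_rot: [-3.14, 0.001, 0.3]
contact_force: [-0.3, 0.5, -0.2]
grip_width: 47.8
finger_force: 0.0
```

```bash
python3 - <<'E'
from h import *
s=capture("side");t=capture("top");o=get_obs()
cv2.imwrite("pics/s3.png",np.hstack([cv2.resize(s[110:300,230:420],(390,390)),cv2.resize(t[130:280,190:460],(400,390))])[...,::-1]);print(o["tool_pos"])
for c in("blue","yellow"):
    A=[x for x in blobs(t,c) if 300<x[0][0]<420];B=[x for x in blobs(s,c) if 260<x[0][0]<380 and x[0][1]<270]
    print(c,A,B)
    if A and B: print(two(ray("top",A[0][0]),ray("side",B[0][0])))
E
```

```text
[ 632.60790322 -229.06382008  259.35259965]
blue [((np.float64(367.7), np.float64(195.8)), 102)] [((np.float64(340.0), np.float64(212.2)), 102)]
(array([581.78523529, -61.78778702, 142.1977429 ]), np.float64(0.44239353061858805))
yellow [((np.float64(361.3), np.float64(227.1)), 141)] [((np.float64(307.2), np.float64(213.3)), 136)]
(array([521.47369111, -49.19995489, 146.8040209 ]), np.float64(0.8027952137517932))
```

View pics/s3.png

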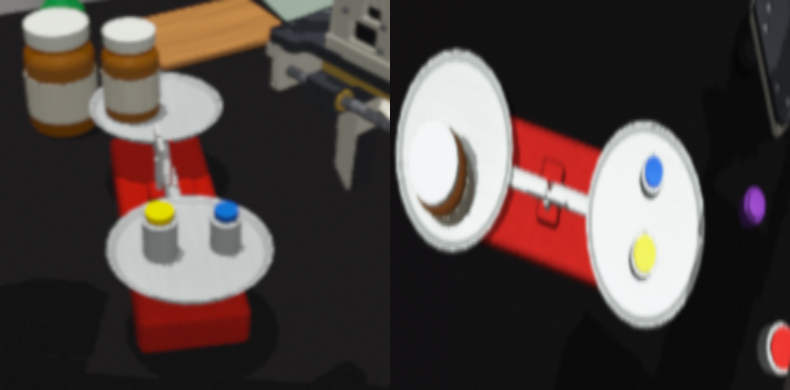

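The picture shows blue and yellow upright on the right pan, at (226,230) and (160,230) in the side half, with the jar on the left pan. Yellow's cap sank 9.4 mm against the 9.1 mm needed to level the beam. Handing in.

```bash
python3 -c "
from h import *
print(close_job())"
```

```text
the job is handed in; nothing more can be done
None
```

The blue-capped 200 g weight stands upright beside the yellow-capped weight, the beam is level as measured in the images, and I handed the job in at about 13 s; no verdict was returned.

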